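Present a culture flask to the inspection camera

TASK

First turn the lamp controller's dimmer knob clockwise until its white pointer line stands on the long tick of the scale. Then take the small culture flask out of the steel tray and hold it in the air in front of the upward-leaning inspection camera: its middle on the lens axis 100 mm from the lens glass, its flat underside squarely facing the lens, and its capped end uppermost, straight up the slope. Finish while still holding it there, still and free of the camera; leave the dial set and leave the big flask, the dish and the bottle where they are.

Things in the scene. Friction and masses are not known exactly. Their poses are not given: they have to be found in the camera images.
- dimmer (a joint): angle of the dimmer knob (rad), 0 to 3.0, growing clockwise as seen from above. Scale ticks lie every 0.3 rad from 0 to 3.0; the one long, thick tick is at 1.5 rad. The knob has slight friction and stays where it is left.
- dimmer_grip (a point): point on the knob's vertical axis at the height to grip it, 87 mm above the table; turns with the knob. A black disc of 44 mm diameter carries an upright grip bar 42 mm long (along this point's x) and 14 mm thick (y); the bar's top is 7 mm above this point, the disc's top 23 mm below. A white pointer line on the bar's top, at its -x end, points along -x.
- lightbox: lamp controller, a fixed white box 130 x 120 x 50 mm high with the dimmer in the middle of its top; origin at the centre of its underside. With the knob at 0 the pointer points along the box's -x; the long tick lies almost along the box's +y (86 degrees clockwise from -x, seen from above).
- flask_mid (a point): middle of the box of the small culture flask, 14 mm above its underside (18 mm above the table in the tray). Rigid clear plastic box 66 mm long (x), 50 wide (y), 28 thick (z), with neck and round blue cap on its +x end (cap end 73 mm from this point, cap 27 mm diameter). z leaves the upper face, the one with a paper patch; it lies flat, z up. 30 to 55 g. Grip it across its width.
- flask_cap (a point): middle of the small flask's cap, 64 mm along the flask's x from its middle
- flask: the small culture flask; origin at the centre of the underside of its box, 14 mm below the middle; axes as flask_mid
- tray: fixed shallow steel tray, 240 (x) x 400 (y) x 14 mm high, walls and floor 4 mm thick, origin at the centre of its underside. The small flask, the big flask and the dish lie in it in three places about 125 mm apart along its y, in any order.
- camera: fixed stand of the inspection camera: grey foot plate 130 x 110 mm with two uprights 95 mm tall that carry the camera head (body 48 mm diameter, white ring lamp 72 mm diameter round the lens); origin at the centre of the foot's underside, x pointing away from the side the lens leans to
- camera_head: the camera head, fixed on the stand; origin in the middle of the lens glass, which is 120 mm above the table; z is the line of sight, out of the lens, leaning 30 degrees from vertical towards the robot's side; x points straight up the slope of the plane facing the lens; y level
- view (a point): where the flask's middle must be held: on the lens axis, 100 mm out from the lens glass (207 mm above the table). Its axes are those of the camera head: for the presented flask, x is the wanted direction of the cap, z the wanted direction of the flask's z (underside to the lens).
- big_flask: bystander: large culture flask like the small one, box 100 x 82 x 36 mm with a blue cap, 146 mm in all, loose in the tray; origin at the centre of the underside of its box, x to its cap
- dish: bystander: round closed culture dish, 91 mm diameter, 17 mm high, loose in the tray; origin at the centre of its underside
- bottle: bystander: loose standing bottle, 56 mm diameter, 120 mm high, beyond the lamp controller and beside the camera; origin at the centre of its underside
There are look-alikes about, which are no part of the job. Leave any pink look-alike of the lightbox alone.

How it is judged (in metres and radians):
On the way, in this order (a step that is already met when the one before it is completed fails the run):
1. the dimmer's pointer is on the long tick (value of joint dimmer between 1.37 and 1.63 rad), for 0.4 s.
2. the small flask is lifted out of the tray in the fingers (height (world z) of flask_mid above 0.09 m and contact force between the fingers and flask above 0.5 N), for 0.2 s.
At the end, for the whole second after the job is handed in: Dimmer within 0.13 rad of the long tick (1.5). Small flask held in the fingers, still, clear of the camera: middle within 15 mm of the point 100 mm out on the lens axis, underside facing the lens within 0.15 rad, long axis within 0.2 rad of straight up the slope, cap at the upper end (all of step 1 and distance between flask_mid and view below 0.015 m and angle between the z axis of flask_mid and the z axis of view, either way round below 0.15 rad and angle between the x axis of flask_mid and the x axis of view, either way round below 0.2 rad and angle between flask_mid's own z axis and vertical below 0.9 rad and x of flask_cap in the frame of view above 0.03 m and contact force between the fingers and flask above 0.5 N and contact force between flask and camera below 0.1 N and linear speed of flask below 0.02 m/s); the arm keeps its last pose, push and grip.
It fails at once if the big flask is moved more than 30 mm (distance of big_flask from where it was at the start of the episode above 0.03 m).
It fails at once if the dish is moved more than 30 mm (distance of dish from where it was at the start of the episode above 0.03 m).
It fails at once if the bottle is moved more than 30 mm (distance of bottle from where it was at the start of the episode above 0.03 m).
It also fails if it takes over 58 s, if anything falls off the work surface, if the arm or the gripper's body presses on something with over 40 N, if the wrist force passes 120 N, or if a joint passes its speed limit or range.

ROBOT

A 6-joint arm with a two-finger parallel gripper is mounted at the origin on the work surface. World frame = base frame: x ahead of the robot, y to its left, z up, the work surface at z = 0. Lengths are in mm, angles in rad, forces in N, time in s.
With the tool pointing down it reaches from about 350 to 925 mm from the base axis. Payload 6.4 kg.
Tool frame: the origin (TCP) lies midway between the tips of the shut fingers; the grasp point (between the pads) lies 19 mm behind it; y points along the fingers, x is the direction in which the jaws open and shut, and the axes are right-handed (so a half turn about y gives the same grasp; the last joint's range is limited). The gripper opens to 94 mm and grips with 3 to 60 N. Pads are 16 mm wide; open, the fingers measure 119 mm over their backs; the gripper's body (75 mm by 177 mm) begins 78 mm behind the grasp point.
Start: joints at [-1.473, 0.245, 1.558, -0, 1.339, -0.174], TCP at [174.507, -626.147, 170.055] pointing down, gripper open.
Joint ranges: [-3.13, 3.13], [-1.02, 2.26], [0.13, 2.54], [-0.95, 4.09], [0.21, 2.88], [-2.74, 2.74]. Speed limits (rad/s): [2.57, 2.57, 3.14, 3.14, 3.14, 3.14].

INTERFACE

Orientations are given as a rotation vector (axis times angle).
In Python, from station import read_state, camera, camera_params, sign_off, silhouettes, spot_point gives the robot as it stands.
- The arm moves only by the shell command python3 -m crank 'ROWS'. ROWS is text: rows parted by semicolons, each of 7 numbers parted by spaces: the shift along the tool's x, y, z in m, then the turn, a rotation vector about the tool's x, y, z in rad, then the finger opening in m, from 0 to 0.094. In form: tx ty tz ax ay az claw; .... A call has 1 to 12 rows; each row is the pose to reach, as a shift and turn from the pose measured when the call began, along the tool's axes at that moment; what a row does not reach only later rows make up. A row lasts 1/8 s, in which the tool goes at most 62.5 mm and 10.7 degrees, less where a joint would pass 70% of its speed; a pose out of reach is approached as far as the arm can. A call with a gripper value outside its range is refused whole. The fingers move at their own pace and stop on an object; the grip force is fixed at half the most. Time passes only in rows, so rows that repeat a pose let the fingers close. It gives the time, the measured TCP pose, the force and the opening at its end, in the units of the state.
- read_state(): the state, without advancing time (a new reading comes with each control period).
- camera(name): name is "scene" or "top"; returns the picture (400x640x3 uint8, blue, green, red); there is no depth.
- camera_params(name): a dict with "fx", "fy", "cx", "cy" (pixels), "R" (3x3) and "t" (3): a world point X has camera coordinates R X + t. Camera axes: x right, y down, z forward; pixel columns grow to the right and rows downward; lengths in mm; the calibration is good to about 2 mm. A picture is of the moment at which its call begins. camera_params takes no time and is no camera call.
- sign_off(): hands the job in, once; it reports no verdict.
Trained networks look in the newest picture that a camera, given by its name, has taken for a name from the list of things; names that differ only in an ending like _2 or _b are one class to them, and where a whole thing is asked for, a point or a joint stands for the part that bears it (a point fixed in the world has none). Each returns a list of dicts, best first, with "conf" (0 to 1); they miss things now and then, are a little off and sometimes report something else, mostly with a low value. They report only what shows in the picture. A call takes as long as a camera call. They do not tell look-alikes from the thing itself.
- silhouettes(target, camera): "mask" (400x640 bool, what is visible of it) and "bbox" ([left, top, right, bottom] in pixels, round what is visible of it).
- spot_point(target, camera): "pixel" ([column, row] in pixels: a listed point, or the origin of a listed thing).
The state is a dict: "clock": time; "joints": joint angles; "dq": joint speeds; "joint_torque": joint torques, N m; "tcp_pos": TCP position; "tcp_rot": TCP orientation; "ft_force": force on the tool from outside, world axes, zero at the start; "ft_torque": the same for the moment, N m; "finger_gap": opening from 0.0 (shut) to 1.0 (fully open).
Only numpy, scipy, OpenCV 4.12 (cv2) and the standard library are available. Lean on these libraries where they do the work, as an engineer would, in place of code of your own. Each camera call takes 0.05 s, during which the arm holds its last target.

## Working session

There is one attempt and no reset: what is moved stays moved. The work goes in short steps, Python scripts to look and compute and a shell command to move; the robot and the scene stay as the last step left them, time stands still between calls to the robot, and variables do not carry over. Pictures are saved under pics/ and viewed, and the job is handed in when it is done.

```bash
mkdir -p pics; ls
python3 - <<'E'
from station import *
import cv2
print(read_state())
for n in ("scene","top"):
    cv2.imwrite(f"pics/{n}0.png",camera(n)); p=camera_params(n); print(n,p)
E
```

```text
pics
{'clock': 0.0, 'joints': array([-1.47309524e+00,  2.45785482e-01,  1.55897934e+00,  1.26980060e-05,
        1.33869508e+00, -1.74093273e-01]), 'dq': array([ 1.66322953e-03, -3.40908929e-04, -9.33449583e-04, -2.15433076e-04,
       -7.71873551e-04,  9.63770360e-05]), 'joint_torque': array([-3.28105500e-05, -4.15829515e+01, -3.14606059e+01,  6.85120421e-02,
        3.32327234e-02, -1.41709634e-04]), 'tcp_pos': array([ 174.44843016, -625.47687565,  168.98234856]), 'tcp_rot': array([-1.32417766,  1.00752571, -1.00542902]), 'ft_force': array([ 0.25324116, -0.20610802,  0.87906259]), 'ft_torque': array([-0.02822657, -0.01420248, -0.02317724]), 'finger_gap': 1.0042198230344037}
scene {'fx': 421.53835058693716, 'fy': 421.53835058693716, 'cx': 323.561650318138, 'cy': 199.2503235194609, 'R': array([[ 0.80066033,  0.59909944, -0.00478473],
       [ 0.4348777 , -0.58664408, -0.68317649],
       [-0.41209758,  0.54491154, -0.73023763]]), 't': array([-415.66680555,  -60.59817004, 1350.80713679])}
top {'fx': 440.45177252566526, 'fy': 440.45177252566526, 'cx': 319.4968336069805, 'cy': 192.80837642979617, 'R': array([[ 0.00882223, -0.99991169,  0.00993885],
       [-0.99266138, -0.00995616, -0.12051661],
       [ 0.12060492, -0.00880268, -0.99266156]]), 't': array([  68.59439152,  485.72021385, 1407.94026065])}
```

View pics/scene0.png

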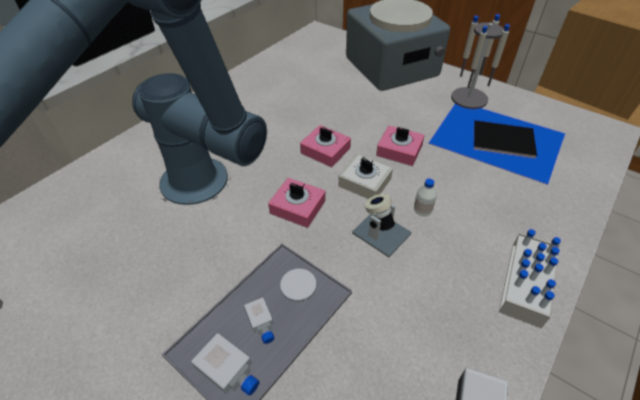

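View pics/top0.png

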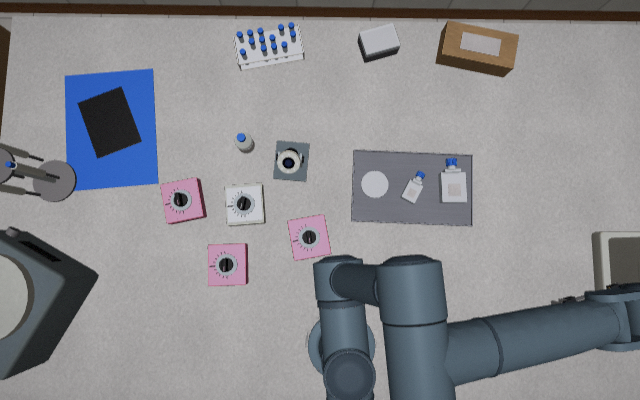

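The top view shows the white box near (245,204), camera at (290,160), small flask at (414,187), big flask at (453,182), dish at (375,184), bottle at (244,142). Next I'll measure these with the networks.

```bash
cat > h.py <<'E'
import numpy as np, cv2
from station import *
from scipy.spatial.transform import Rotation as Ro
def ray(cam,px):
    p=camera_params(cam); d=p["R"].T@np.array([(px[0]-p["cx"])/p["fx"],(px[1]-p["cy"])/p["fy"],1]); o=-p["R"].T@p["t"]
    return o,d/np.linalg.norm(d)
def atz(cam,px,z):
    o,d=ray(cam,px); return o+d*(z-o[2])/d[2]
def proj(cam,X):
    p=camera_params(cam); c=p["R"]@np.asarray(X,float)+p["t"]; return np.array([p["fx"]*c[0]/c[2]+p["cx"],p["fy"]*c[1]/c[2]+p["cy"]])
def tri(pa,pb):
    A=np.zeros((3,3));b=np.zeros(3)
    for c,px in(("top",pa),("scene",pb)):
        o,d=ray(c,px);M=np.eye(3)-np.outer(d,d);A+=M;b+=M@o
    return np.linalg.solve(A,b)
E
python3 - <<'E'
from h import *
np.set_printoptions(precision=1,suppress=True)
Z=dict(dimmer_grip=87,lightbox=0,flask_mid=18,flask_cap=18,tray=0,camera=0,camera_head=120,big_flask=4,dish=4,bottle=0)
for n in ("scene","top"): camera(n)
for k,z in Z.items():
    for n in ("top","scene"):
        for r in spot_point(k,n)[:5]:
            print(k,n,round(r["conf"],2),np.array(r["pixel"]),atz(n,r["pixel"],z))
print(read_state()["clock"])
t=camera("top");cv2.imwrite("pics/topA.png",cv2.resize(t[110:280,150:350],None,fx=4,fy=3.5,interpolation=cv2.INTER_CUBIC))
cv2.imwrite("pics/topB.png",cv2.resize(t[140:235,345:480],None,fx=5.5,fy=5.5,interpolation=cv2.INTER_CUBIC))
s=camera("scene");cv2.imwrite("pics/scA.png",cv2.resize(s[110:260,260:450],None,fx=4,fy=4,interpolation=cv2.INTER_CUBIC))
E
```

```text
dimmer_grip top 0.69 [239.6 201.3] [448.9 322.5  87. ]
dimmer_grip top 0.69 [308.3 239.8] [331.4 107.   87. ]
dimmer_grip top 0.59 [222.7 265.6] [250.5 368.1  87. ]
dimmer_grip top 0.52 [178.8 196.6] [461.7 512.1  87. ]
dimmer_grip scene 0.7 [294.  189.1] [341.4  97.7  87. ]
dimmer_grip scene 0.67 [404.7 130.8] [462.3 520.1  87. ]
dimmer_grip scene 0.6 [366.5 160.7] [441.5 322.3  87. ]
dimmer_grip scene 0.43 [327.3 128.1] [249.9 381.1  87. ]
lightbox top 0.83 [187.3 200.1] [459.9 510.6   0. ]
lightbox top 0.64 [229.7 259.9] [265.2 363.9   0. ]
lightbox top 0.63 [308.5 233.9] [352.  107.9   0. ]
lightbox top 0.56 [247.6 204.7] [446.5 310.7   0. ]
lightbox scene 0.92 [297.1 206.2] [336.7 110.5   0. ]
lightbox scene 0.87 [323.3 150.5] [245.5 364.2   0. ]
lightbox scene 0.79 [398.6 149.6] [450.9 521.9   0. ]
lightbox scene 0.77 [363.8 180.4] [437.5 323.7   0. ]
flask_mid top 0.7 [409.6 191. ] [ 495.4 -223.9   18. ]
flask_mid scene 0.9 [256.6 315.8] [ 493.7 -233.    18. ]
flask_cap top 0.87 [420.3 173.3] [ 554.8 -260.3   18. ]
flask_cap top 0.36 [243.1 204. ] [447.  322.7  18. ]
flask_cap
[... 207 characters left out ...]
ra scene 0.56 [377.1 234. ] [586.9 163.4   0. ]
camera_head top 0.64 [287.2 164.5] [560.7 174.1 120. ]
camera_head scene 0.58 [375.1 200.3] [564.  170.3 120. ]
camera_head scene 0.49 [267.2 337.7] [ 591.2 -287.8  120. ]
big_flask top 0.56 [452.2 189.5] [ 503.6 -369.2    4. ]
big_flask scene 0.78 [223.7 365.3] [ 510.9 -360.9    4. ]
dish top 0.7 [373.3 185.2] [ 515.4 -106.     4. ]
dish scene 0.97 [297.5 283.9] [ 510.5 -100.2    4. ]
dish scene 0.75 [260.  321.1] [ 503.4 -233.9    4. ]
bottle top 0.86 [246.7 143.8] [652.4 319.6   0. ]
bottle top 0.57 [373.5 181.3] [ 529.2 -107.3    0. ]
bottle scene 0.84 [421.7 210.5] [646.5 318.7  -0. ]
bottle scene 0.17 [381.3 234.3] [597.  169.6   0. ]
1.2
```

View pics/topA.png

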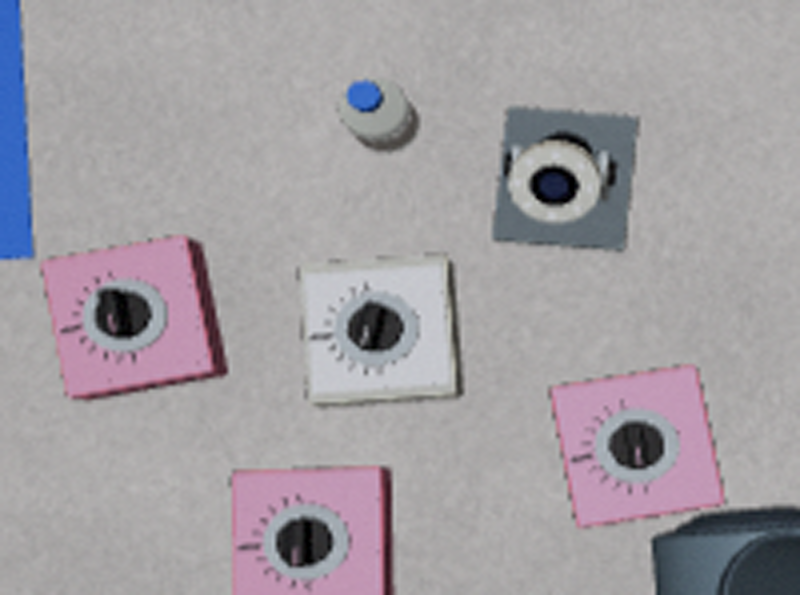

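View pics/topB.png

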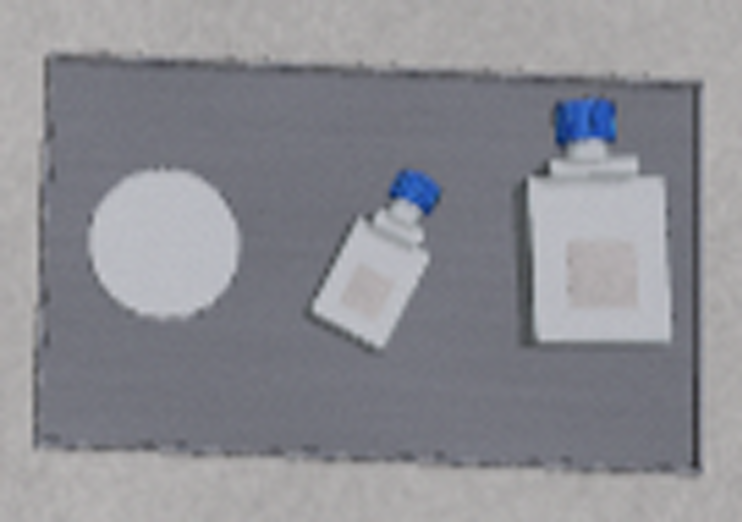

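View pics/scA.png

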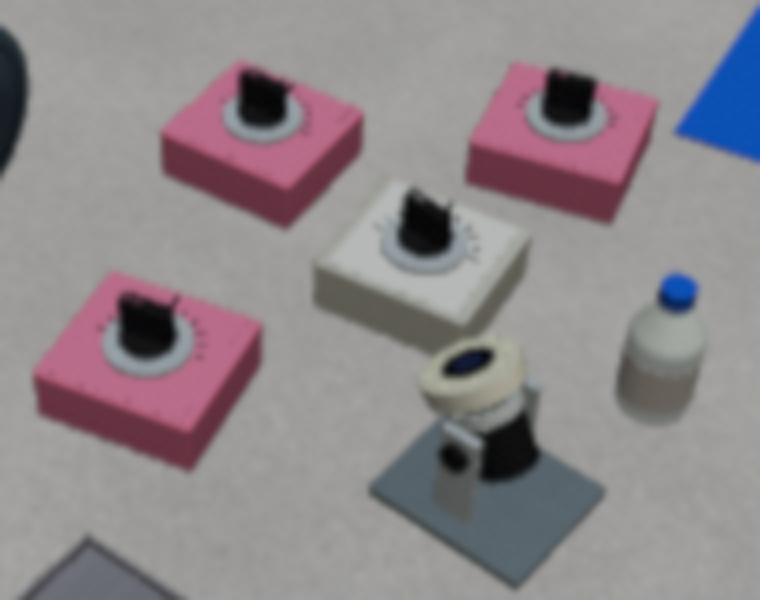

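The white box's long tick points left in the top view (world +y). The box is only slightly yawed, and its knob sits near topA (376,327). I'll fit poses by matching outlines.

```bash
cat > fit.py <<'E'
from h import *
from scipy.optimize import minimize
def circ(r,c,n,ax,z=None):
    pass
def boxpts(lx,ly,z0,z1,cx=0,cy=0):
    return np.array([[cx+sx*lx/2,cy+sy*ly/2,z] for sx in(-1,1) for sy in(-1,1) for z in(z0,z1)],float)
def cyl(x0,x1,r,zc):
    a=np.linspace(0,2*np.pi,24);return np.array([[x,r*np.cos(t),zc+r*np.sin(t)] for x in(x0,x1) for t in a])
def render(cam,parts,q):
    S=4
    c,s=np.cos(q[2]),np.sin(q[2]);Rz=np.array([[c,-s,0],[s,c,0],[0,0,1]])
    m=np.zeros((400*S,640*S),np.uint8)
    for P in parts:
        W=P@Rz.T+[q[0],q[1],0]
        px=np.array([proj(cam,w) for w in W])
        h=cv2.convexHull(((px+.5)*S).astype(np.float32)).astype(np.int32)
        cv2.fillConvexPoly(m,h,1)
    return cv2.resize(m.astype(np.float32),(640,400),interpolation=cv2.INTER_AREA)
def fit(masks,parts,q0,sc=(15,15,.15)):
    sc=np.array(sc)
    def f(v):
        q=np.array(q0)+v*sc;e=0
        for cam,m in masks.items():
            r=render(cam,parts,q);e+=np.abs(r-m).sum()/m.sum()
        return e
    best=None
    b=minimize(f,np.zeros(3),method="Nelder-Mead",options=dict(initial_simplex=np.array([[-.5,-.5,-.5],[1,0,0],[0,1,0],[0,0,1]])))
    b=minimize(f,b.x,method="Nelder-Mead")
    return np.array(q0)+b.x*sc,b.fun
FL=[boxpts(66,50,4,32),cyl(33,55,9,18),cyl(55,73,13.5,18)]
E
python3 - <<'E'
from fit import *
np.set_printoptions(precision=3,suppress=True)
im={n:camera(n) for n in("top","scene")}
for n in im: np.save(n+"0.npy",im[n])
def get(k,near):
    out={}
    for n in im:
        for r in silhouettes(k,n):
            m=r["mask"]
            ys,xs=np.nonzero(m); X=proj(n,near); d=np.hypot(xs.mean()-X[0],ys.mean()-X[1])
            print(k,n,round(r["conf"],2),r["bbox"],round(d,1))
            if d<15 and n not in out: out[n]=m.astype(np.float32)
    return out
lb=get("lightbox",(443,318,30)); fl=get("flask",(500,-233,18)); cm=get("camera",(580,170,40)); kn=get("dimmer",(443,320,70))
np.savez("masks.npz",**{a+"_"+n:m for a,d in(("lb",lb),("fl",fl),("cm",cm),("kn",kn)) for n,m in d.items()})
LB=[boxpts(130,120,0,50)]
def kpts():
    a=np.linspace(0,6.28,24);return np.array([[22*np.cos(t),22*np.sin(t),z] for t in a for z in(50,64)])
for D in [lb]+[{n:lb[n]} for n in lb]: print("lb",list(D),fit(D,LB+[kpts(),boxpts(42,42,64,94)*[.33,.33,1]],(443,318,0)))
th=np.arctan2(-36,59)
for D in [fl]+[{n:fl[n]} for n in fl]: print("fl",list(D),fit(D,FL,(498,-232,th)))
for n in im:
    for r in silhouettes("tray",n)[:2]:
        print("tray",n,r["conf"]); print(fit({n:r["mask"].astype(np.float32)},[boxpts(240,400,0,14)],(507,-233,0)))
E
```

```text
lightbox top 0.92 [207.7, 241.3, 251.6, 284.4] 61.0
lightbox top 0.91 [287.7, 216.2, 333.2, 257.5] 72.5
lightbox top 0.88 [225.1, 181.4, 267.1, 231.1] 1.2
lightbox top 0.65 [161.3, 178.0, 208.6, 226.1] 61.0
lightbox scene 0.93 [268.8, 176.4, 327.9, 230.6] 73.3
lightbox scene 0.63 [375.8, 126.1, 425.0, 168.8] 46.1
lightbox scene 0.59 [339.1, 155.3, 392.6, 197.8] 1.7
lightbox scene 0.55 [298.3, 124.0, 349.0, 165.9] 49.5
flask top 0.64 [400.4, 173.7, 423.6, 203.9] 2.1
flask scene 0.8 [244.7, 297.5, 274.1, 344.9] 2.8
camera scene 0.85 [350.8, 194.9, 410.7, 255.9] 5.4
dimmer top 0.64 [299.3, 228.4, 314.8, 245.5] 75.1
dimmer top 0.63 [218.1, 258.7, 232.2, 272.1] 62.1
dimmer top 0.58 [238.9, 199.1, 254.6, 209.6] 2.2
dimmer top 0.48 [175.6, 190.2, 185.4, 208.6] 61.5
dimmer scene 0.74 [289.0, 185.2, 305.0, 198.6] 75.0
dimmer scene 0.73 [318.5, 129.7, 330.8, 145.6] 51.5
dimmer scene 0.64 [356.8, 158.2, 373.2, 175.1] 0.8
dimmer scene 0.57 [194.4, 332.7, 258.0, 397.7] 245.1
dimmer scene 0.45 [391.4, 128.1, 408.2, 144.1] 47.2
dimmer scene 0.18 [363.6, 192.2, 395.7, 229.2] 47.2Traceback (most recent call last):
  File "<stdin>", line 19, in <module>
  File "fit.py", line 27, in fit
    b=minimize(f,np.zeros(3),method="Nelder-Mead",options=dict(initial_simplex=np.array([[-.5,-.5,-.5],[1,0,0],[0,1,0],[0,0,1]])))
    res = _minimize_neldermead(fun, x0, args, callback, bounds=bounds,
                               **options)
    fxr = func(xr)
    fx = function(np.copy(x), *(wrapper_args + args))
  File "fit.py", line 24, in f
    r=render(cam,parts,q);e+=np.abs(r-m).sum()/m.sum()
  File "fit.py", line 15, in render
    px=np.array([proj(cam,w) for w in W])
                 ~~~~^^^^^^^
  File "h.py", line 10, in proj
    p=camera_params(cam); c=p["R"]@np.asarray(X,float)+p["t"]; return np.array([p["fx"]*c[0]/c[2]+p["cx"],p["fy"]*c[1]/c[2]+p["cy"]])
ValueError: time passes only in moves, steps and waits
```

```bash
python3 - <<'E'
import pickle
from station import camera_params
pickle.dump({n:camera_params(n) for n in("top","scene")},open("cp.pkl","wb"))
E
sed -i 's/^def ray/import pickle\n_P=pickle.load(open("cp.pkl","rb"))\ndef camera_params(n): return _P[n]\ndef ray/' h.py
cat > h2.py <<'E'
from fit import *
np.set_printoptions(precision=3,suppress=True)
M=np.load("masks.npz")
def g(a): return {n:M[a+"_"+n] for n in("top","scene") if a+"_"+n in M}
E
python3 - <<'E'
from h2 import *
lb,fl,cm=g("lb"),g("fl"),g("cm")
a=np.linspace(0,6.28,24);K=np.array([[22*np.cos(t),22*np.sin(t),z] for t in a for z in(50,64)])
LB=[boxpts(130,120,0,50),K,boxpts(42,42,64,94)*[.33,.33,1]]
for D in [lb]+[{n:lb[n]} for n in lb]: print("lb",list(D),fit(D,LB,(443,318,0)))
th=np.arctan2(-36,59)
for D in [fl]+[{n:fl[n]} for n in fl]: print("fl",list(D),fit(D,FL,(498,-232,th)))
# colour segmentation refine
for n in("top","scene"):
    im=np.load(n+"0.npy");hsv=cv2.cvtColor(im,cv2.COLOR_BGR2HSV)
    u,v=proj(n,(498,-232,18)).astype(int); print(n,u,v)
    c=im[v-35:v+35,u-35:u+35]; cv2.imwrite(f"pics/fl_{n}.png",cv2.resize(c,None,fx=8,fy=8,interpolation=cv2.INTER_CUBIC))
    u,v=proj(n,(443,320,70)).astype(int); print(n,u,v)
    c=im[v-30:v+30,u-30:u+30]; cv2.imwrite(f"pics/kn_{n}.png",cv2.resize(c,None,fx=10,fy=10,interpolation=cv2.INTER_CUBIC))
    u,v=proj(n,(580,170,60)).astype(int); print(n,u,v)
    c=im[v-35:v+35,u-35:u+35]; cv2.imwrite(f"pics/cm_{n}.png",cv2.resize(c,None,fx=8,fy=8,interpolation=cv2.INTER_CUBIC))
E
```

```text
lb ['top', 'scene'] (array([445.381, 314.795,   0.088]), np.float64(0.11554953455924988))
lb ['top'] (array([445.415, 315.319,   0.097]), np.float64(0.03405172377824783))
lb ['scene'] (array([445.253, 316.468,   0.114]), np.float64(0.07310956716537476))
fl ['top', 'scene'] (array([ 495.612, -228.365,   -0.5  ]), np.float64(0.216192364692688))
fl ['top'] (array([ 495.505, -228.889,   -0.486]), np.float64(0.09825515002012253))
fl ['scene'] (array([ 493.638, -228.218,   -0.481]), np.float64(0.12257509678602219))
top 412 190
top 241 203
top 289 162
scene 258 316
scene 366 165
scene 378 217
```

View pics/kn_top.png

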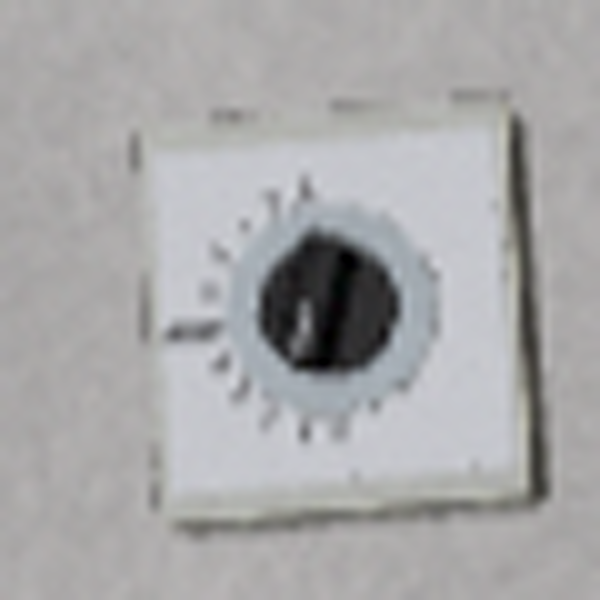

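View pics/kn_scene.png

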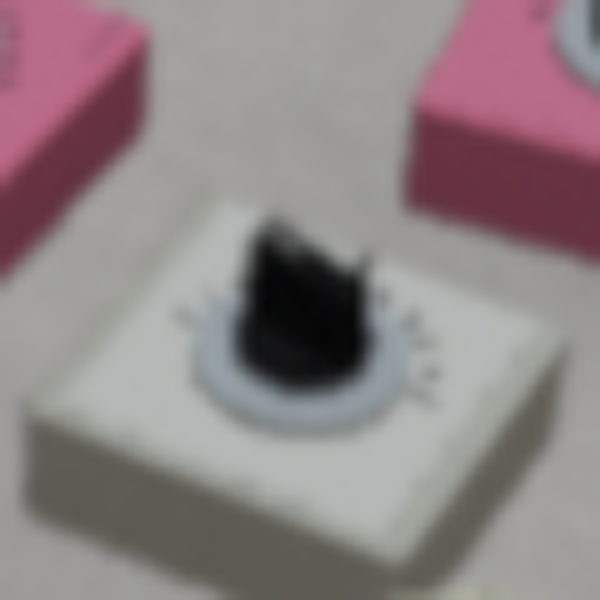

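View pics/cm_top.png

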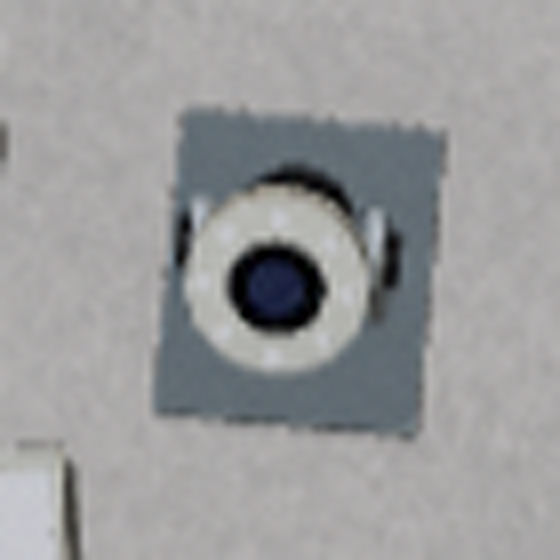

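View pics/cm_scene.png

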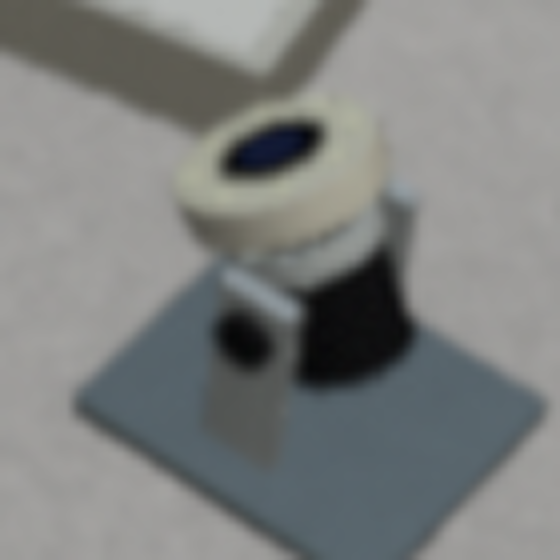

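View pics/fl_top.png

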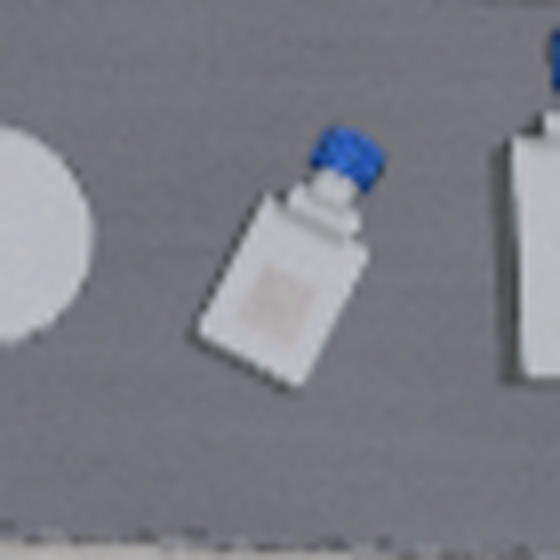

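```bash
cat > kn.py <<'E'
from h2 import *
import sys
def overlay(im,q,phi,fn,o=(211,173),S=10,n="top"):
    v=cv2.resize(im[o[1]:o[1]+60,o[0]:o[0]+60],None,fx=S,fy=S,interpolation=cv2.INTER_CUBIC)
    def P(w): return tuple((((proj(n,w)-o)+.5)*S).astype(int))
    def loc(l,yaw):
        c,s=np.cos(yaw),np.sin(yaw);return (q[0]+c*l[0]-s*l[1],q[1]+s*l[0]+c*l[1],l[2])
    for z,col in((94,(0,255,255)),(64,(0,160,0))):
        pts=np.array([P(loc((a,b,z),q[2]-phi)) for a,b in((-21,-7),(21,-7),(21,7),(-21,7))]);cv2.polylines(v,[pts],True,col,1)
    pts=np.array([P(loc((22*np.cos(t),22*np.sin(t),64),0)) for t in np.linspace(0,6.3,30)]);cv2.polylines(v,[pts],True,(255,0,255),1)
    pts=np.array([P(loc((a*65,b*60,50),q[2])) for a,b in((-1,-1),(1,-1),(1,1),(-1,1))]);cv2.polylines(v,[pts],True,(0,0,255),1)
    cv2.line(v,P(loc((-34,0,50),q[2]-1.5)),P(loc((-50,0,50),q[2]-1.5)),(255,0,0),1)
    cv2.imwrite(fn,v)
E
python3 - <<'E'
from kn import *
im=np.load("top0.npy")
p=camera_params("top");print(-p["R"].T@p["t"])
overlay(im,(445.4,315.5,.095),.3,"pics/ov1.png")
print(atz("top",(240.7-.5,207-.5),94))
im=np.load("scene0.npy");overlay(im,(445.4,315.5,.095),.3,"pics/ov2.png",o=(336,135),n="scene")
E
```

```text
[ 311.746   85.818 1455.464]
[431.989 318.922  94.   ]
```

View pics/ov1.png

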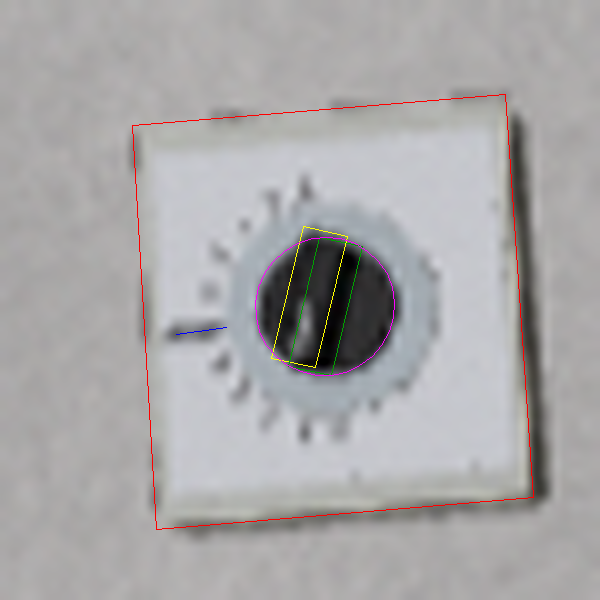

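View pics/ov2.png

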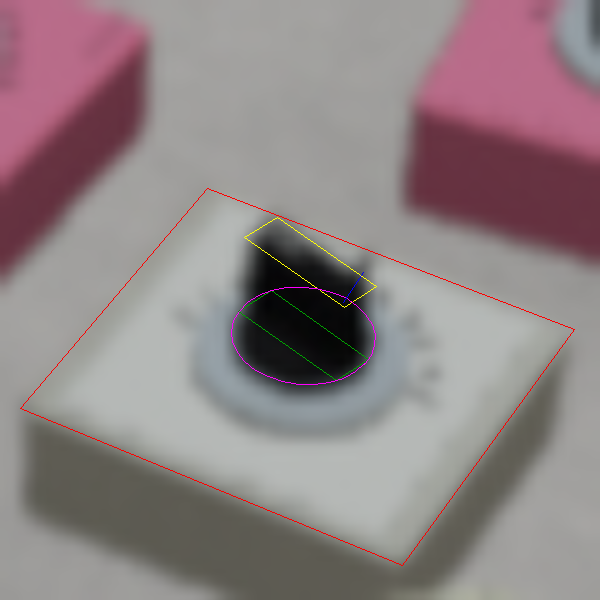

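Outline model matches in both views; the bar at dial 0.3 rad aligns with the pointer (295,330 in the zoom). The knob is at about (445.5,314.5). Now I'll work out the approach.

```bash
cat > go.py <<'E'
from h2 import *
def axes(): 
    s=read_state(); return s["tcp_pos"],Ro.from_rotvec(s["tcp_rot"]),s
def target(yaw,tilt=0,az=0):
    """tool rotation: y down, tool x at yaw, level; """
    x=np.array([np.cos(yaw),np.sin(yaw),0]);y=np.array([0,0,-1.]);z=np.cross(x,y)
    return Ro.from_matrix(np.c_[x,y,z])
def row(p,R):
    p0,R0,_=axes(); return R0.inv().apply(np.array(p)-p0)/1000,(R0.inv()*R).as_rotvec()
E
python3 - <<'E'
from go import *
p,R,s=axes();print(p,s["joints"],s["clock"]);M=R.as_matrix();print(M);print("yaw x",np.arctan2(M[1,0],M[0,0]))
for yaw in(-.205+np.pi/2,-.205-np.pi/2):
    print(yaw,row((445.5,314.5,200),target(yaw)))
E
```

```text
[ 174.515 -626.152  170.054] [-1.473  0.245  1.558  0.     1.339 -0.174] 1.8
[[ 0.268  0.     0.963]
 [-0.963  0.     0.268]
 [ 0.    -1.     0.   ]]
yaw x -1.2990109196843638
1.3657963267948965 (array([-0.833, -0.03 ,  0.514]), array([-0.   , -2.665,  0.   ]))
-1.7757963267948966 (array([-0.833, -0.03 ,  0.514]), array([-0.   ,  0.477, -0.   ]))
```

```bash
python3 -m crank '-0.0325 -0.005 0.031 0 -0.14 0 0.07; -0.065 -0.01 0.062 0 -0.28 0 0.07; -0.0975 -0.015 0.093 0 -0.42 0 0.07; -0.13 -0.02 0.124 0 -0.56 0 0.07; -0.1625 -0.025 0.155 0 -0.70 0 0.07; -0.195 -0.03 0.186 0 -0.84 0 0.07; -0.2275 -0.035 0.217 0 -0.98 0 0.07; -0.26 -0.04 0.248 0 -1.12 0 0.07; -0.2925 -0.045 0.279 0 -1.26 0 0.07; -0.325 -0.05 0.31 0 -1.40 0 0.07; -0.3575 -0.055 0.341 0 -1.54 0 0.07; -0.39 -0.06 0.373 0 -1.68 0 0.07'
python3 - <<'E'
from go import *
p,R,s=axes();print(p,s["joints"],s["clock"])
print(row((445.5,314.5,130),target(1.366)))
E
```

```text
clock: 3.3
tcp_pos: [429.7, -149.0, 230.5]
tcp_rot: [-1.55, -0.303, 0.302]
ft_force: [0.7, -0.3, 0.3]
finger_gap: 0.744
[ 429.676 -148.984  230.522] [-0.584 -0.283  1.968  0.     1.456 -0.969] 3.3
(array([0.189, 0.1  , 0.424]), array([ 0.001, -0.981,  0.   ]))
```

```bash
python3 -m crank '0.019 0 0.0425 0 -0.11 0 0.07; 0.038 0 0.085 0 -0.22 0 0.07; 0.057 0 0.1275 0 -0.33 0 0.07; 0.076 0 0.17 0 -0.44 0 0.07; 0.095 0 0.212 0 -0.55 0 0.07; 0.114 0 0.255 0 -0.66 0 0.07; 0.133 0 0.297 0 -0.77 0 0.07; 0.152 0 0.34 0 -0.88 0 0.07; 0.171 0 0.382 0 -0.981 0 0.06; 0.189 0.03 0.424 0 -0.981 0 0.06; 0.189 0.065 0.424 0 -0.981 0 0.05; 0.189 0.1 0.424 0 -0.981 0 0.05'
python3 - <<'E'
from go import *
p,R,s=axes();print(p,s["joints"],s["clock"])
print(row((445.5,314.5,68),target(1.366)))
for n in("top","scene"):
    im=camera(n);u,v=proj(n,(445,315,100)).astype(int)
    cv2.imwrite(f"pics/ap_{n}.png",cv2.resize(im[v-50:v+50,u-60:u+60],None,fx=6,fy=6,interpolation=cv2.INTER_CUBIC))
E
```

```text
clock: 4.8
tcp_pos: [445.3, 315.6, 129.4]
tcp_rot: [-1.299, -1.059, 1.058]
ft_force: [1.3, 0.2, 0.5]
finger_gap: 0.537
[445.338 315.613 129.373] [ 0.409  0.042  1.861 -0.001  1.238 -0.958] 4.8
(array([-0.001,  0.061, -0.   ]), array([ 0.001,  0.002, -0.   ]))
```

View pics/ap_scene.png

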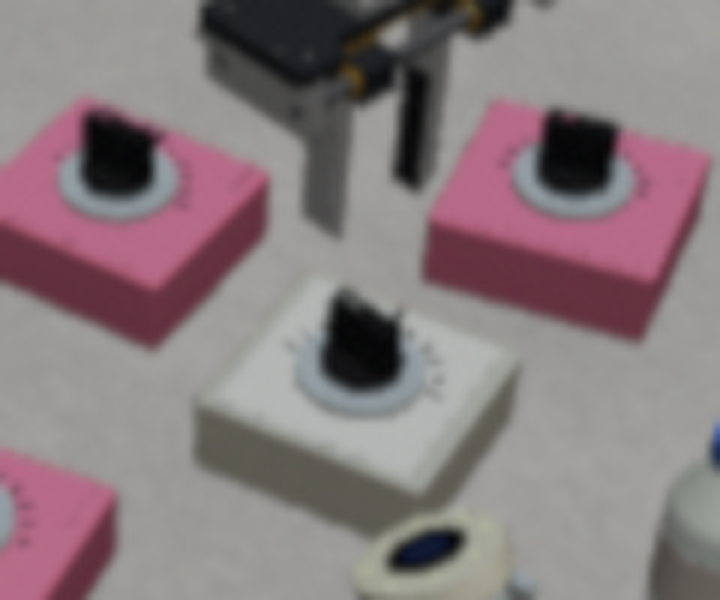

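View pics/ap_top.png

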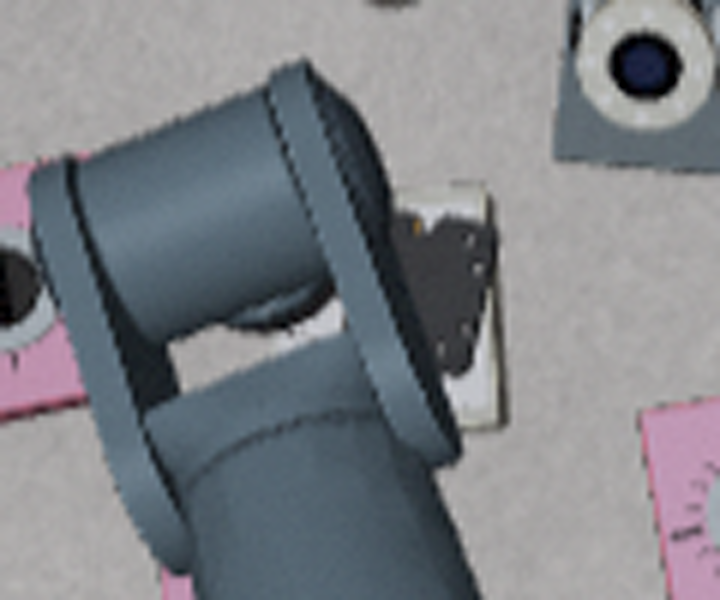

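Run:
```python
from go import *
p,R,s=axes()
u,v=proj("scene",(445,315,100)).astype(int)
for w in (p,p+R.apply([25,0,0]),p-R.apply([25,0,0]),(445.5,314.5,94)): print((proj("scene",w)-[u-60,v-50]+.5)*6)
```

```text
[363.69  263.866]
[399.006 242.139]
[327.725 285.991]
[365.275 314.316]
```

Run:
```python
from go import *
p,R,s=axes()
im=camera("scene");o=(310,80)
v=cv2.resize(im[80:200,310:430],None,fx=5,fy=5,interpolation=cv2.INTER_CUBIC)
for d in([25,0,0],[-25,0,0],[0,0,0]):
  for y in(0,-19,-97):
    u=(proj("scene",p+R.apply(np.array(d)+[0,y,0]))-o+.5)*5
    cv2.circle(v,tuple(u.astype(int)),3,(0,0,255),-1)
cv2.imwrite("pics/tip.png",v)
```

```text
(no output)
```

View pics/tip.png

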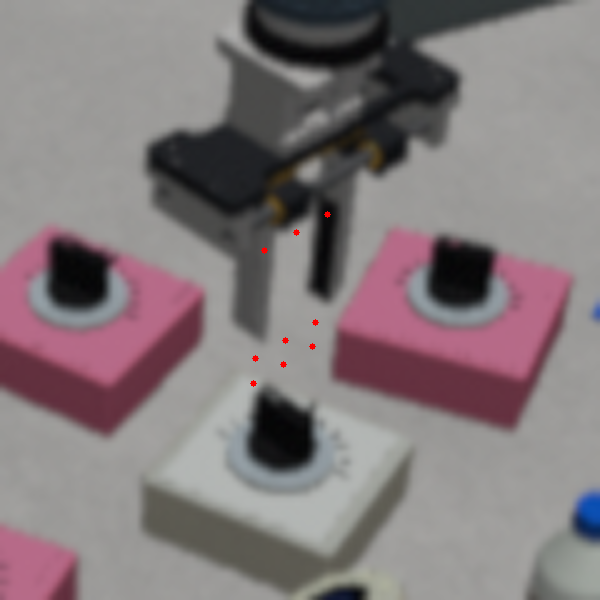

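Run:
```python
from go import *
p,R,s=axes();print(p,s["joints"],s["clock"],s["finger_gap"])
for n in("top","scene"):
    im=camera(n).copy()
    for w in((0,0,0),(100,0,0),p,p-R.apply([0,97,0]),p-R.apply([0,97+90,0])):
        cv2.circle(im,tuple((proj(n,w)).astype(int)),2,(0,0,255),-1)
    cv2.imwrite(f"pics/full_{n}.png",im)
```

```text
[444.116 314.384 128.762] [ 0.408  0.042  1.862 -0.001  1.241 -0.958] 4.95 0.5312905534858618
```

View pics/full_scene.png

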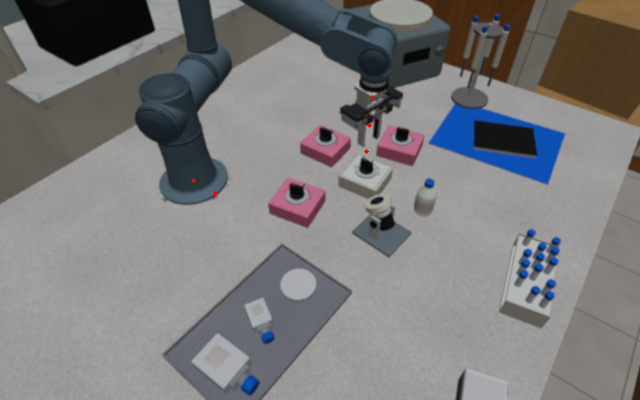

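View pics/full_top.png

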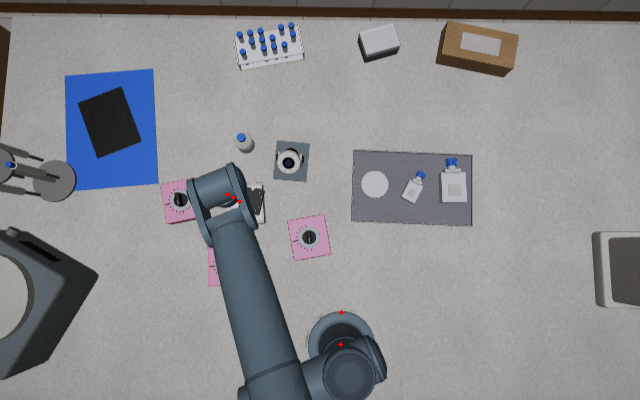

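The pictures show the open fingertips about 30 mm shorter than the TCP. I'll close the fingers here in free air to see whether they extend.

```bash
python3 -m crank '0 0 0 0 0 0 0.01;0 0 0 0 0 0 0.01;0 0 0 0 0 0 0.01;0 0 0 0 0 0 0.01;0 0 0 0 0 0 0.01'
python3 - <<'E'
from go import *
p,R,s=axes();print(p,s["finger_gap"])
im=camera("scene");o=(310,80)
v=cv2.resize(im[80:200,310:430],None,fx=5,fy=5,interpolation=cv2.INTER_CUBIC)
for y in(0,-19,-97):
    u=(proj("scene",p+R.apply([0,y,0]))-o+.5)*5
    cv2.circle(v,tuple(u.astype(int)),3,(0,0,255),-1)
cv2.imwrite("pics/tip2.png",v)
E
```

```text
clock: 5.68
tcp_pos: [446.4, 315.2, 131.9]
tcp_rot: [-1.3, -1.059, 1.056]
ft_force: [0.2, -0.1, 0.0]
finger_gap: 0.109
[446.362 315.17  131.851] 0.10911105542705388
```

View pics/tip2.png

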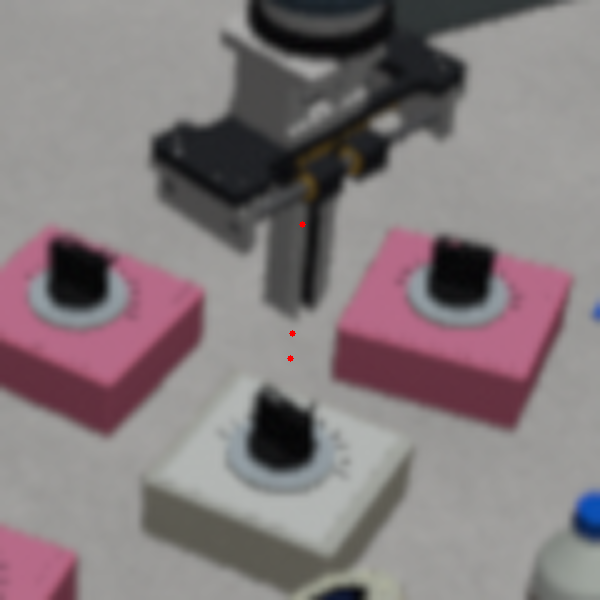

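Run:
```python
from go import *
im=camera("top");cv2.imwrite("pics/gt.png",cv2.resize(im[150:240,180:280],None,fx=7,fy=6.5,interpolation=cv2.INTER_CUBIC))
im=camera("scene");cv2.imwrite("pics/gs.png",cv2.resize(im[70:150,330:420],None,fx=7,fy=7,interpolation=cv2.INTER_CUBIC))
```

```text
(no output)
```

View pics/gt.png

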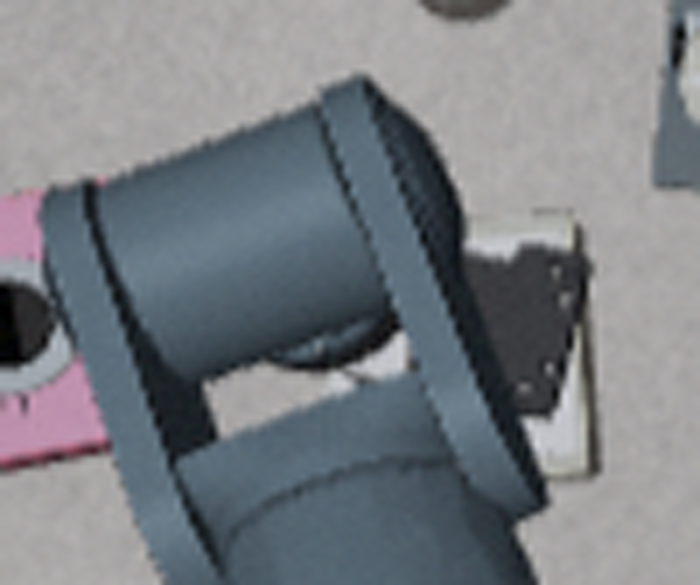

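View pics/gs.png

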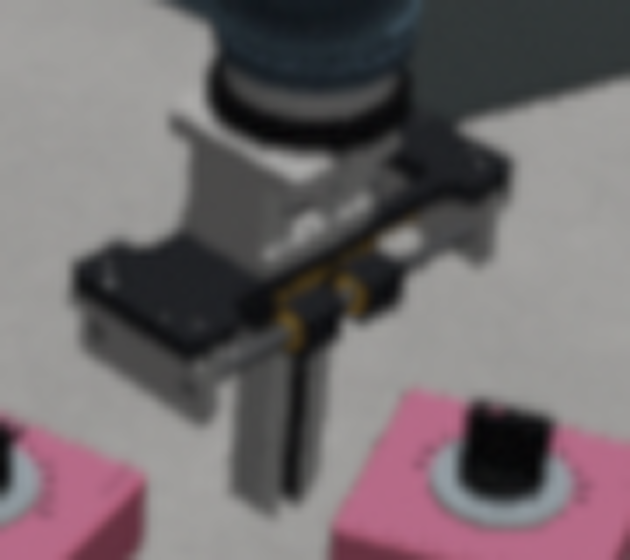

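Run:
```python
from go import *
T=lambda a,b:np.array([180+a/7-.5,150+b/6.5-.5]); S=lambda a,b:np.array([330+a/7-.5,70+b/7-.5])
for t,s in((T(588,262),S(195,355)),(T(550,413),S(78,285))):
    X=tri(t,s);print(X,proj("top",X)-t,proj("scene",X)-s)
p,R,s=axes();print(p)
for a in((-88.5,-97,37),(-88.5,-97,-37)): print(p+R.apply(a))
```

```text
[458.928 223.755 302.712] [-0.19  -0.243] [-0.319  0.053]
[397.84  236.995 299.954] [-0.252 -0.308] [-0.397  0.061]
[446.351 315.178 131.806]
[391.893 236.007 228.639]
[464.35  220.977 228.823]
```

Run:
```python
from go import *
p,R,s=axes()
for z in(130,140,150,160,170): print(z,(proj("scene",(p[0],p[1],z))-[310,80]+.5)*5)
```

```text
130 [290.469 361.151]
140 [291.688 348.101]
150 [292.921 334.896]
160 [294.169 321.534]
170 [295.432 308.01 ]
```

Triangulation shows the gripper agrees horizontally, but its tips look about 36 mm higher than the reported TCP. Lowering to reported 68 is safe under either reading, so I'll do that and then look.

```bash
python3 -m crank '0 0 0 0 0 0 0.05;0 0 0 0 0 0 0.05;0 0 0 0 0 0 0.05;0 0.02 0 0 0 0 0.05;0 0.042 0 0 0 0 0.05;0 0.063 0 0 0 0 0.05;0 0.063 0 0 0 0 0.05'
python3 - <<'E'
from go import *
p,R,s=axes();print(p,s["finger_gap"],s["ft_force"])
im=camera("scene");cv2.imwrite("pics/gs2.png",cv2.resize(im[90:200,320:430],None,fx=6,fy=5.4,interpolation=cv2.INTER_CUBIC))
E
```

```text
clock: 6.7
tcp_pos: [445.1, 314.6, 67.2]
tcp_rot: [-1.299, -1.056, 1.058]
ft_force: [0.4, -0.2, 0.4]
finger_gap: 0.531
[445.104 314.577  67.16 ] 0.5312909541125421 [ 0.355 -0.214  0.393]
```

View pics/gs2.png

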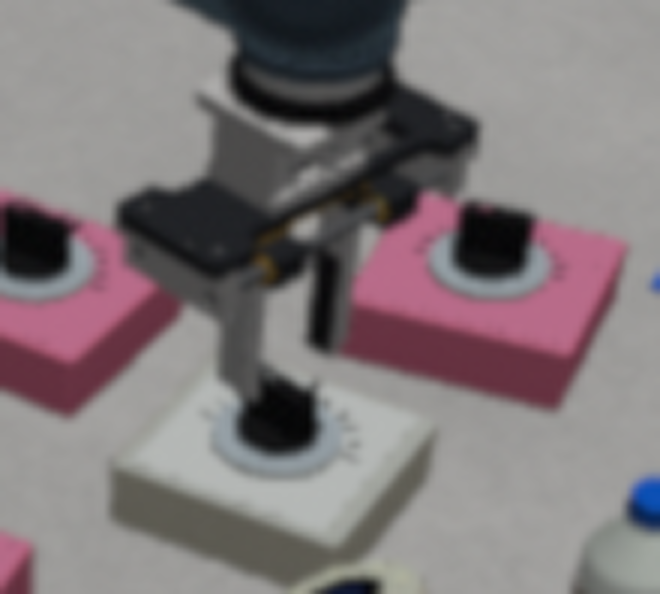

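The fingertips do sit at about z=105, level just above the bar top, so the true height is the reported value plus about 36 mm. I'll go lower in small steps, watching force.

```bash
python3 -m crank '0 0.008 0 0 0 0 0.05;0 0.016 0 0 0 0 0.05;0 0.02 0 0 0 0 0.05'; python3 -m crank '0 0.006 0 0 0 0 0.05;0 0.012 0 0 0 0 0.05;0 0.012 0 0 0 0 0.05'
python3 - <<'E'
from go import *
p,R,s=axes();print(p,s["finger_gap"],s["ft_force"])
im=camera("scene");cv2.imwrite("pics/gs3.png",cv2.resize(im[90:200,320:430],None,fx=6,fy=5.4,interpolation=cv2.INTER_CUBIC))
E
```

```text
clock: 7.12
tcp_pos: [446.0, 315.0, 48.0]
tcp_rot: [-1.3, -1.058, 1.057]
ft_force: [-0.3, 0.7, -0.5]
finger_gap: 0.536
clock: 7.5
tcp_pos: [445.5, 314.7, 35.4]
tcp_rot: [-1.3, -1.057, 1.058]
ft_force: [0.4, -0.0, -0.4]
finger_gap: 0.533
[445.548 314.733  35.38 ] 0.53290350051358 [ 0.374 -0.023 -0.441]
```

View pics/gs3.png

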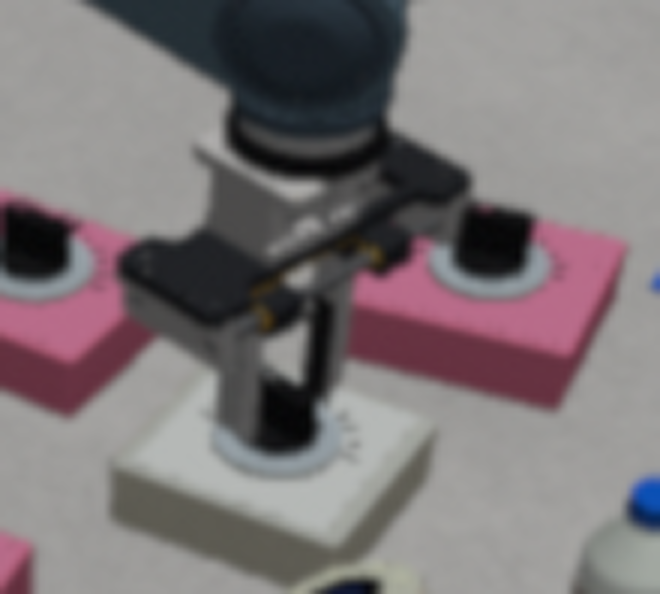

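Fingers straddle the bar with no contact. Now close the fingers on the bar.

```bash
python3 -m crank '0 0 0 0 0 0 0.008;0 0 0 0 0 0 0.008;0 0 0 0 0 0 0.008;0 0 0 0 0 0 0.008;0 0 0 0 0 0 0.008;0 0 0 0 0 0 0.008'; python3 -c "
from go import *
p,R,s=axes();print(s['joints'],s['finger_gap']*94,s['ft_force'],s['ft_torque'])"
```

```text
clock: 8.3
tcp_pos: [446.1, 315.5, 35.9]
tcp_rot: [-1.299, -1.058, 1.056]
ft_force: [0.5, 4.2, -1.3]
finger_gap: 0.148
[ 0.408  0.169  1.913  0.     1.058 -0.958] 13.883296945906672 [ 0.535  4.204 -1.345] [ 0.87  -0.354 -0.009]
```

```bash
python3 -m crank '0 0 0 0 0.12 0 0.008;0 0 0 0 0.24 0 0.008;0 0 0 0 0.36 0 0.008;0 0 0 0 0.48 0 0.008;0 0 0 0 0.6 0 0.008;0 0 0 0 0.72 0 0.008;0 0 0 0 0.84 0 0.008;0 0 0 0 0.96 0 0.008;0 0 0 0 1.08 0 0.008;0 0 0 0 1.2 0 0.008;0 0 0 0 1.2 0 0.008;0 0 0 0 1.2 0 0.008'; python3 -c "
from go import *
p,R,s=axes();print(s['joints'],s['finger_gap']*94,s['ft_force'],s['ft_torque']);M=R.as_matrix();print('yaw',np.arctan2(M[1,0],M[0,0]))"
```

```text
clock: 9.8
tcp_pos: [446.0, 315.4, 35.9]
tcp_rot: [-1.566, -0.132, 0.131]
ft_force: [-0.2, 1.0, 0.1]
finger_gap: 0.148
[0.408 0.169 1.913 0.    1.058 0.24 ] 13.951501454081013 [-0.217  1.044  0.076] [ 0.266 -0.002 -0.026]
yaw 0.16767566656233784
```

```bash
python3 -m crank '0 0 0 0 0 0 0.05;0 0 0 0 0 0 0.05;0 0 0 0 0 0 0.05;0 0 0 0 0 0 0.05;0 -0.03 0 0 0 0 0.05;0 -0.08 0 0 0 0 0.05;0 -0.13 0 0 0 0 0.06;0 -0.16 0 0 0 0 0.07;0 -0.16 0 0 0 0 0.07'
python3 - <<'E'
from go import *
p,R,s=axes();print(p,s["joints"])
im=camera("top");np.save("top1.npy",im)
print(row((495.5,-228.7,100),target(-.487-np.pi/2)),row((495.5,-228.7,100),target(-.487+np.pi/2)))
E
```

```text
clock: 10.92
tcp_pos: [447.4, 316.0, 198.7]
tcp_rot: [-1.565, -0.137, 0.127]
ft_force: [-0.2, 0.2, -0.3]
finger_gap: 0.743
[447.437 316.032 198.676] [ 0.408 -0.024  1.797  0.     1.362  0.24 ]
(array([-0.042,  0.096, -0.545]), array([-0.003,  2.226,  0.001])) (array([-0.042,  0.096, -0.545]), array([ 0.001, -0.916,  0.003]))
```

```bash
python3 -m crank '-0.004 0 -0.05 0 -0.085 0 0.07; -0.008 0 -0.1 0 -0.17 0 0.07; -0.012 0 -0.15 0 -0.255 0 0.07; -0.016 0 -0.2 0 -0.34 0 0.07; -0.02 0 -0.25 0 -0.425 0 0.07; -0.024 0 -0.3 0 -0.51 0 0.07; -0.028 0 -0.35 0 -0.595 0 0.07; -0.032 0 -0.4 0 -0.68 0 0.07; -0.036 0.02 -0.45 0 -0.765 0 0.07; -0.040 0.05 -0.5 0 -0.85 0 0.07; -0.042 0.09 -0.545 0 -0.916 0 0.07; -0.042 0.096 -0.545 0 -0.916 0 0.07'
python3 - <<'E'
from kn import *
from go import *
p,R,s=axes();print(p,s["joints"],s["clock"])
a=camera("top");np.save("top2.npy",a);b=camera("scene");np.save("scene2.npy",b)
overlay(a,(445.4,315,.095),1.5,"pics/dial.png")
u,v=255,290;cv2.imwrite("pics/fs.png",cv2.resize(b[220:350,190:330],None,fx=5,fy=5,interpolation=cv2.INTER_CUBIC))
for y in(0,-36):print(proj("scene",p+R.apply([0,y,0])))
cv2.imwrite("pics/ft.png",cv2.resize(a[120:240,350:480],None,fx=5,fy=5,interpolation=cv2.INTER_CUBIC))
E
```

```text
clock: 12.48
tcp_pos: [492.4, -228.8, 93.6]
tcp_rot: [-1.393, -0.838, 0.841]
ft_force: [-0.1, 0.2, 0.0]
finger_gap: 0.743
[ 492.361 -228.846   93.627] [-0.645  0.086  1.886  0.002  1.179 -1.726] 12.475
[253.365 298.056]
[251.292 289.821]
```

View pics/dial.png

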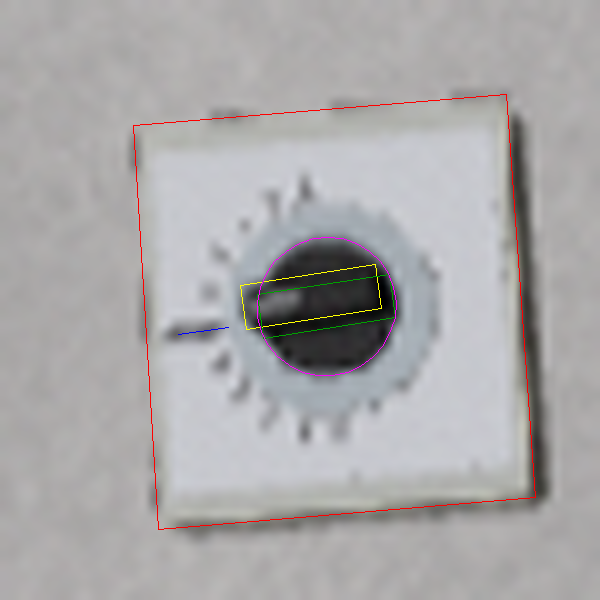

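View pics/fs.png

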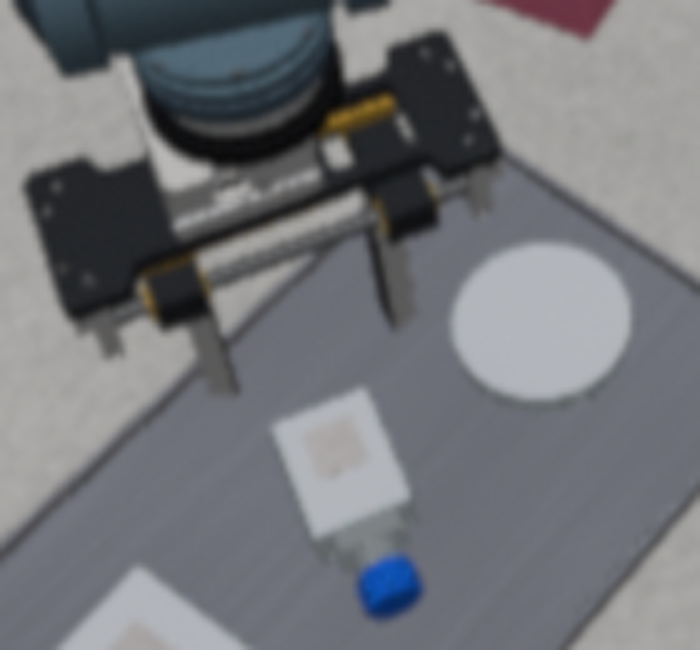

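View pics/ft.png

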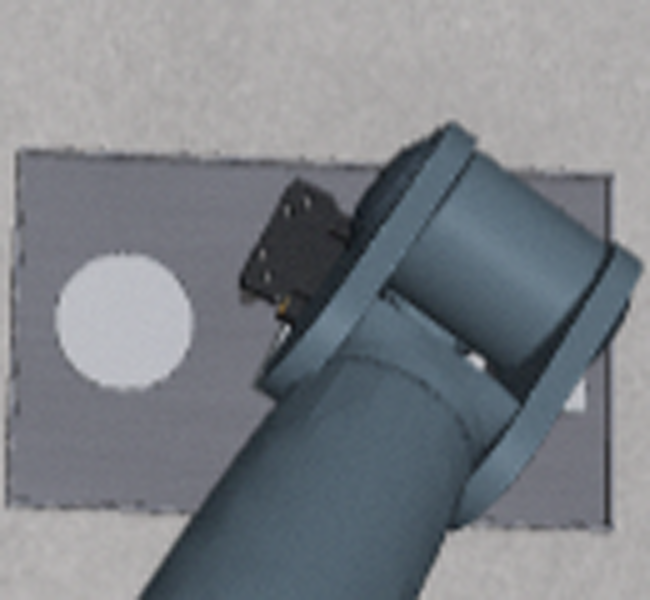

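The dial's pointer sits on the long tick (280,300 in the zoom, and the overlay matches at 1.5 rad). The fingertips again appear about 33–36 mm above the report. Descending on the flask.

```bash
python3 - <<'E'
from go import *
print(row((495.5,-228.7,10),target(-.487+np.pi/2)))
E
python3 -m crank '0.002 0.03 -0.002 0 0 0 0.07;0.002 0.06 -0.003 0 0 0 0.07;0.002 0.08 -0.003 0 0 0 0.07;0.002 0.083 -0.003 0 0 0 0.07;0.002 0.083 -0.003 0 0 0 0.07'
python3 - <<'E'
from go import *
p,R,s=axes();print(p,s["ft_force"],row((495.5,-228.7,-25),target(-.487+np.pi/2)))
b=camera("scene")
cv2.imwrite("pics/fs2.png",cv2.resize(b[250:350,200:320],None,fx=6,fy=6,interpolation=cv2.INTER_CUBIC))
E
```

```text
(array([-0.001,  0.087, -0.002]), array([-0.004, -0.001,  0.003]))
clock: 13.2
tcp_pos: [498.2, -226.5, 14.8]
tcp_rot: [-1.397, -0.844, 0.842]
ft_force: [0.9, -0.0, 0.2]
finger_gap: 0.748
[ 498.212 -226.472   14.846] [ 0.902 -0.038  0.226] (array([-0.003,  0.04 ,  0.001]), array([-0.003, -0.   ,  0.003]))
```

View pics/fs2.png

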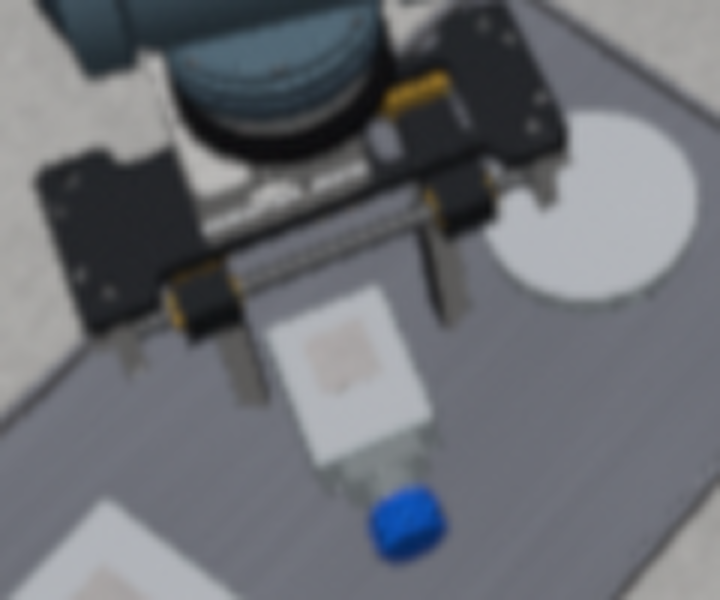

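```bash
python3 -m crank '-0.003 0.012 0.001 0 0 0 0.07;-0.003 0.024 0.001 0 0 0 0.07;-0.003 0.034 0.001 0 0 0 0.07;-0.003 0.036 0.001 0 0 0 0.07;-0.003 0.036 0.001 0 0 0 0.07'
python3 - <<'E'
from go import *
p,R,s=axes();print(p,s["ft_force"])
b=camera("scene")
cv2.imwrite("pics/fs3.png",cv2.resize(b[250:350,200:320],None,fx=6,fy=6,interpolation=cv2.INTER_CUBIC))
E
```

```text
clock: 13.88
tcp_pos: [496.1, -228.9, -21.1]
tcp_rot: [-1.398, -0.844, 0.842]
ft_force: [-0.4, -0.9, -0.1]
finger_gap: 0.746
[ 496.087 -228.896  -21.086] [-0.445 -0.889 -0.145]
```

View pics/fs3.png

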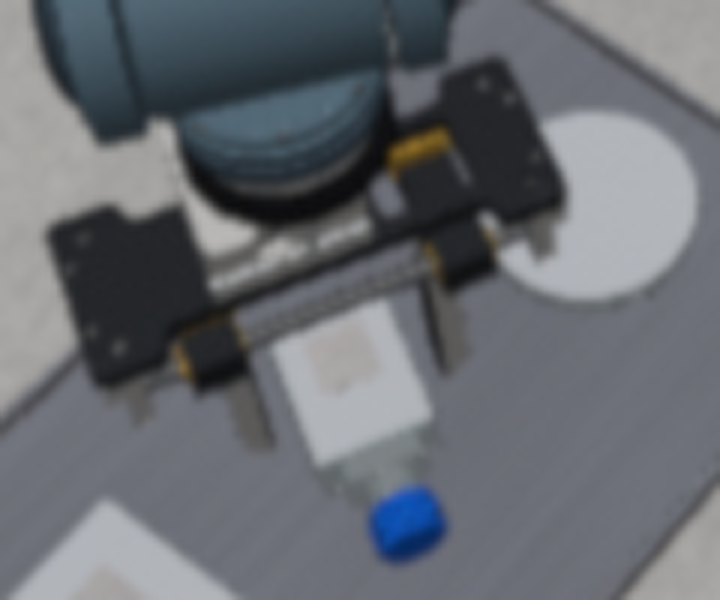

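```bash
python3 -m crank '0 0 0 0 0 0 0.044;0 0 0 0 0 0 0.044;0 0 0 0 0 0 0.044;0 0 0 0 0 0 0.044;0 0 0 0 0 0 0.044;0 0 0 0 0 0 0.044'
python3 - <<'E'
from go import *
p,R,s=axes();print(p,s["ft_force"],s["finger_gap"]*94)
for z in(5,10,15,20): print(proj("scene",(496,-229,z)))
E
```

```text
clock: 14.68
tcp_pos: [496.5, -229.2, -20.5]
tcp_rot: [-1.399, -0.844, 0.841]
ft_force: [-0.4, 0.9, 2.6]
finger_gap: 0.527
[ 496.541 -229.161  -20.469] [-0.443  0.857  2.593] 49.584892457884166
[259.063 317.693]
[258.821 316.7  ]
[258.577 315.699]
[258.332 314.692]
```

Gripped at 49.6 mm, which matches the 50 mm width. Lifting.

```bash
python3 -m crank '0 -0.01 0 0 0 0 0.044;0 -0.03 0 0 0 0 0.044;0 -0.07 0 0 0 0 0.044;0 -0.11 0 0 0 0 0.044;0 -0.15 0 0 0 0 0.044;0 -0.18 0 0 0 0 0.044;0 -0.20 0 0 0 0 0.044;0 -0.20 0 0 0 0 0.044;0 -0.20 0 0 0 0 0.044'
python3 - <<'E'
from go import *
p,R,s=axes();print(p,s["ft_force"],s["finger_gap"]*94,s["joints"])
b=camera("scene");np.save("scene3.npy",b)
cv2.imwrite("pics/fs4.png",cv2.resize(b[210:350,190:330],None,fx=5,fy=4,interpolation=cv2.INTER_CUBIC))
a=camera("top");np.save("top3.npy",a)
E
```

```text
clock: 15.8
tcp_pos: [495.7, -229.2, 178.0]
tcp_rot: [-1.396, -0.843, 0.842]
ft_force: [-0.3, -0.6, -1.2]
finger_gap: 0.532
[ 495.721 -229.231  178.012] [-0.281 -0.625 -1.201] 49.98680379560075 [-0.642 -0.003  1.814  0.003  1.334 -1.726]
```

View pics/fs4.png

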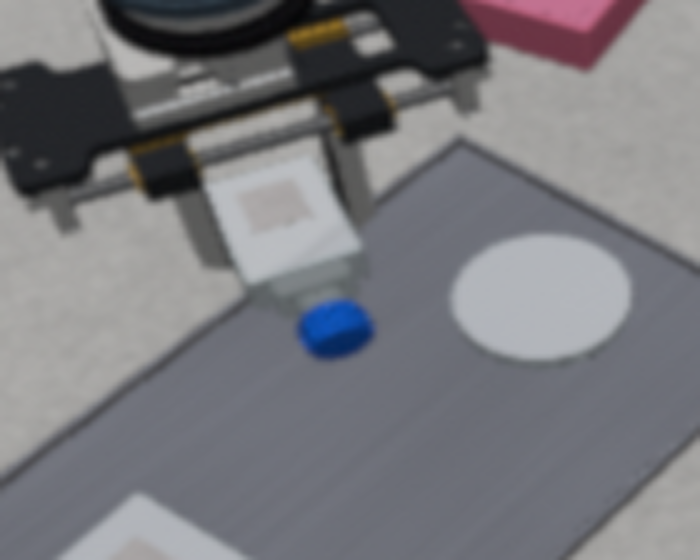

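Run:
```python
from h2 import *
T=lambda a,b:np.array([254+a/8-.5,127+b/8-.5]); S=lambda a,b:np.array([343+a/8-.5,182+b/8-.5])
t,s=T(275,286),S(272,148);X=tri(t,s);print("lens",X,proj("top",X)-t,proj("scene",X)-s, atz("top",t,120),atz("scene",s,120))
C=[atz("top",T(*c),8)[:2] for c in((183,112),(447,130),(415,438),(155,415))]
C=np.array(C);print(C,C.mean(0));
for i in range(4):
    d=C[(i+1)%4]-C[i];print(np.linalg.norm(d),np.degrees(np.arctan2(d[1],d[0])))
C=np.array([atz("scene",S(*c),8)[:2] for c in((75,403),(547,405))]);print(C, C.mean(0),np.linalg.norm(C[0]-C[1]))
# foot colour fit in top
im=np.load("top0.npy").astype(int);hsv=cv2.cvtColor(im.astype(np.uint8),cv2.COLOR_BGR2HSV)
sub=im[120:205,250:330];m=((sub[...,0]-sub[...,2])>12).astype(np.uint8)
m=cv2.morphologyEx(m,cv2.MORPH_OPEN,np.ones((2,2),np.uint8));c,_=cv2.findContours(m,0,2);c=max(c,key=cv2.contourArea)
r=cv2.minAreaRect(c);b=cv2.boxPoints(r)+[250,120];W=np.array([atz("top",q,6)[:2] for q in b]);print("rect",r,W,W.mean(0))
for i in range(4):
    d=W[(i+1)%4]-W[i];print(np.linalg.norm(d),np.degrees(np.arctan2(d[1],d[0])))
```

```text
lens [567.315 171.95  121.878] [0.024 0.032] [ 0.046 -0.007] [567.775 172.148 120.   ] [566.432 173.444 120.   ]
[[662.97  219.246]
 [656.497 108.446]
 [525.793 120.209]
 [534.328 228.207]] [594.897 169.027]
110.98958568902589 -93.34320294012433
131.23270363758044 174.8570632938178
108.33392920135425 85.4811389977512
128.95328263123295 -3.9843828922545006
[[528.342 121.592]
 [662.744 220.234]] [595.543 170.913] 166.71589031892464
rect ((41.75247573852539, 41.47524642944336), (32.23920440673828, 37.21438980102539), 5.710593223571777) [[534.632 225.126]
 [660.56  215.378]
 [650.759 107.503]
 [524.952 118.363]] [592.726 166.592]
126.3041347376754 -4.426441892797887
108.31977350074915 -95.19123032942845
126.2745205480774 175.0663845722485
107.20166528713983 84.81926600126914
```

```bash
cat >> go.py <<'E'
psi=-.076; lens=np.array([567.2,172.5,120.])
vz=np.array([-.5*np.cos(psi),-.5*np.sin(psi),np.cos(np.pi/6)]);vx=np.array([np.cos(np.pi/6)*np.cos(psi),np.cos(np.pi/6)*np.sin(psi),.5]);vy=np.cross(vz,vx)
view=lens+100*vz
Rt=Ro.from_matrix(np.c_[vy,-vz,-vx])
OFF=np.array([0,-38.8,0.])
def fpose():
    p,R,s=axes(); return p+R.apply(OFF),R
def draw(im,n,mid,R,o,S):
    v=cv2.resize(im,None,fx=S,fy=S,interpolation=cv2.INTER_CUBIC)
    F=np.c_[-R.as_matrix()[:,2],R.as_matrix()[:,0],-R.as_matrix()[:,1]]
    P=lambda w:tuple(((proj(n,mid+F@np.array(w,float))-o+.5)*S).astype(int))
    for z in(-14,14):
        cv2.polylines(v,[np.array([P((a,b,z)) for a,b in((-33,-25),(33,-25),(33,25),(-33,25))])],True,(0,0,255) if z>0 else (0,200,0),1)
    for x in(55,73): cv2.polylines(v,[np.array([P((x,13.5*np.cos(t),13.5*np.sin(t))) for t in np.linspace(0,6.3,20)])],True,(0,255,255),1)
    return v
E
python3 - <<'E'
from go import *
b=np.load("scene3.npy");m,R=fpose();print(m)
cv2.imwrite("pics/d1.png",draw(b[220:320,200:300],"scene",m,R,(200,220),6))
print(view,row(lens+170*vz-Rt.apply(OFF),Rt))
E
```

```text
[ 495.698 -229.333  216.5  ]
[517.344 176.296 206.603] (array([ 0.362, -0.054,  0.185]), array([-0.52 , -0.403, -0.104]))
```

View pics/d1.png

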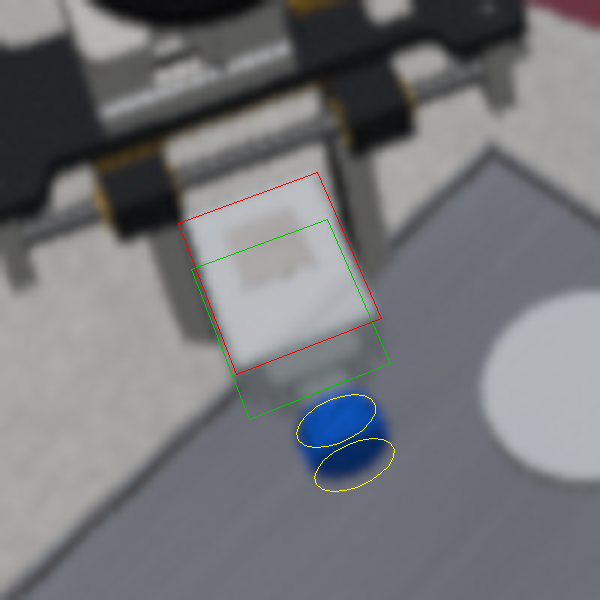

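The flask model (red top face) lines up with the picture in the grip. Moving to a standoff 170 mm out on the lens axis.

```bash
python3 -m crank '0.03 -0.0045 0.0154 -0.043 -0.034 -0.009 0.044;0.06 -0.009 0.0308 -0.087 -0.067 -0.017 0.044;0.09 -0.0135 0.0462 -0.13 -0.101 -0.026 0.044;0.12 -0.018 0.0617 -0.173 -0.134 -0.035 0.044;0.151 -0.0225 0.077 -0.217 -0.168 -0.043 0.044;0.181 -0.027 0.0925 -0.26 -0.2 -0.052 0.044;0.211 -0.0315 0.108 -0.303 -0.235 -0.061 0.044;0.241 -0.036 0.123 -0.347 -0.269 -0.069 0.044;0.271 -0.0405 0.139 -0.39 -0.302 -0.078 0.044;0.302 -0.045 0.154 -0.433 -0.336 -0.087 0.044;0.332 -0.05 0.17 -0.477 -0.37 -0.095 0.044;0.362 -0.054 0.185 -0.52 -0.403 -0.104 0.044'; python3 -m crank '0 0 0 0 0 0 0.044;0 0 0 0 0 0 0.044'
python3 - <<'E'
from go import *
p,R,s=axes();print(p,s["joints"],s["finger_gap"]*94,s["clock"]);m,R=fpose();print(m)
print(row(lens+170*vz-Rt.apply(OFF),Rt))
for n in("scene","top"):
    b=camera(n);u,v=proj(n,m).astype(int);o=(u-50,v-45)
    cv2.imwrite(f"pics/st_{n}.png",draw(b[o[1]:o[1]+100,o[0]:o[0]+110],n,m,R,o,6))
E
```

```text
clock: 17.4
tcp_pos: [501.1, 178.1, 232.6]
tcp_rot: [-1.632, -1.514, 0.874]
ft_force: [-1.0, 0.0, -0.4]
finger_gap: 0.528
clock: 17.65
tcp_pos: [500.8, 177.6, 231.6]
tcp_rot: [-1.631, -1.512, 0.876]
ft_force: [0.0, -0.3, -0.1]
finger_gap: 0.528
[500.789 177.629 231.59 ] [ 0.213 -0.434  2.152 -0.179  0.927 -1.211] 49.595260741080374 17.65
[481.511 179.116 265.229]
(array([-0.   , -0.001, -0.002]), array([-0.002,  0.001, -0.001]))
```

View pics/st_scene.png

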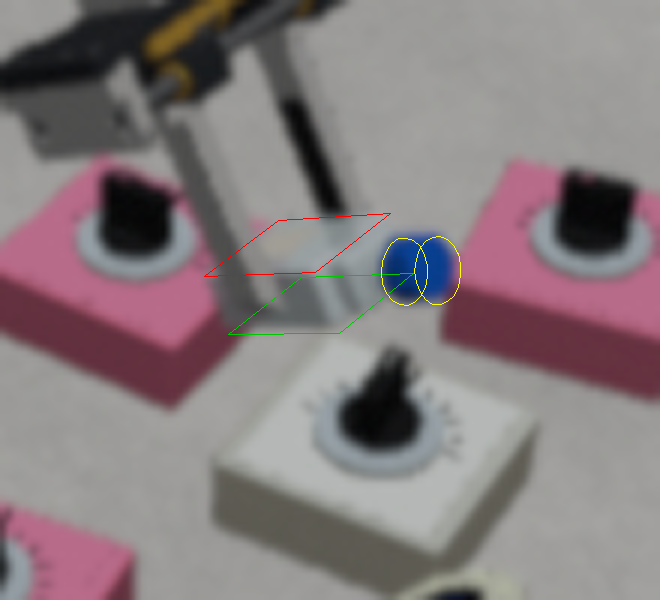

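View pics/st_top.png

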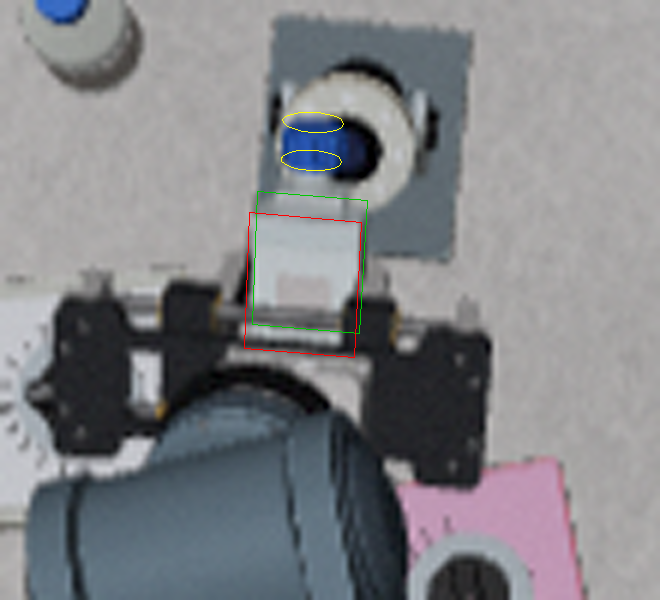

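```bash
cat > chk.py <<'E'
from go import *
m,R=fpose();F=np.c_[-R.as_matrix()[:,2],R.as_matrix()[:,0],-R.as_matrix()[:,1]];cap=m+F@[64,0,0]
q={}
for n in("top","scene"):
    im=camera(n).astype(int)
    for k,w in(("flask_mid",m),("flask_cap",cap)):
        for r in spot_point(k,n)[:3]: print(n,k,round(r["conf"],2),np.array(r["pixel"])-proj(n,w)); 
    blue=((im[...,0]-im[...,2])>70).astype(np.uint8);u,v=proj(n,cap).astype(int)
    w=np.zeros_like(blue);w[v-14:v+14,u-14:u+14]=1;ys,xs=np.nonzero(blue*w);q[n]=np.array([xs.mean(),ys.mean()]);
    # model cap centroid
    mm=np.zeros((1600,2560),np.uint8);pts=np.array([(proj(n,m+F@[x,13.5*np.cos(t),13.5*np.sin(t)])+.5)*4 for x in(55,73) for t in np.linspace(0,6.28,30)])
    cv2.fillConvexPoly(mm,cv2.convexHull(pts.astype(np.float32)).astype(np.int32),1);yy,xx=np.nonzero(mm);c=np.array([xx.mean(),yy.mean()])/4-.5
    print(n,"blue-model",q[n]-c,len(xs),mm.sum()/16); q[n]=proj(n,cap)+q[n]-c
X=tri(q["top"],q["scene"]);print("cap err mm (seen-pred)",X-cap,"in flask axes",F.T@(X-cap))
p,R,s=axes();print("mid",m,"in view frame",np.c_[vx,vy,vz].T@(m-view),s["clock"])
E
python3 chk.py
```

```text
top flask_mid 0.72 [ 0.114 -1.783]
top flask_mid 0.67 [  4.114 -22.483]
top flask_cap 0.74 [4.34  0.314]
top flask_cap 0.28 [5.74  0.614]
top blue-model [0.285 0.902] 80 95.0625
scene flask_mid 0.6 [-2.69  -0.903]
scene flask_cap 0.84 [-4.461 -1.13 ]
scene blue-model [-0.167 -1.141] 91 136.625
cap err mm (seen-pred) [-1.941 -0.258  2.461] in flask axes [-0.431 -0.408  3.089]
mid [481.963 178.578 265.758] in view frame [-1.125 -0.411 68.956] 18.05
```

The offset model holds, with the cap within about 3 mm. Advancing to the view point.

```bash
python3 -m crank '0 0.012 0 0 0 0 0.044;0 0.03 0 0 0 0 0.044;0 0.048 -0.001 0 0 0 0.044;0 0.06 -0.001 0 0 0 0.044;0 0.068 -0.001 0 0 0 0.044;0 0.07 -0.001 0 0 0 0.044;0 0.07 -0.001 0 0 0 0.044;0 0.07 -0.001 0 0 0 0.044'; python3 chk.py
python3 - <<'E'
from go import *
m,R=fpose();print((Rt.inv()*R).as_rotvec(),read_state()["finger_gap"]*94,read_state()["dq"])
for n in("scene","top"):
    b=camera(n);u,v=proj(n,m).astype(int);o=(u-50,v-45)
    cv2.imwrite(f"pics/en_{n}.png",draw(b[o[1]:o[1]+100,o[0]:o[0]+110],n,view,Rt,o,6))
E
```

```text
clock: 19.05
tcp_pos: [537.3, 175.0, 173.2]
tcp_rot: [-1.633, -1.514, 0.873]
ft_force: [0.3, -0.4, -0.8]
finger_gap: 0.531
top flask_mid 0.62 [-0.392  1.096]
top flask_mid 0.47 [  5.308 -12.604]
top flask_cap 0.79 [ 1.653 -0.256]
top blue-model [0.326 0.915] 68 84.5
scene flask_mid 0.67 [-4.075  0.88 ]
scene flask_cap 0.83 [-2.012 -1.318]
scene blue-model [-0.189 -0.893] 86 131.0
cap err mm (seen-pred) [-1.986 -0.341  1.859] in flask axes [-0.761 -0.49   2.588]
mid [517.932 176.517 206.808] in view frame [ 0.596  0.265 -0.107] 19.35
[-0. -0.  0.] 49.73201249573965 [-0.002  0.003  0.001  0.001 -0.001 -0.001]
```

View pics/en_scene.png

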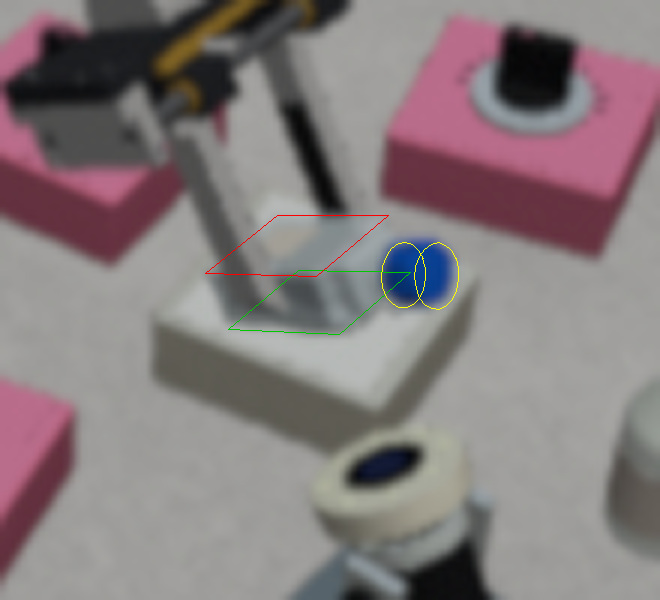

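View pics/en_top.png

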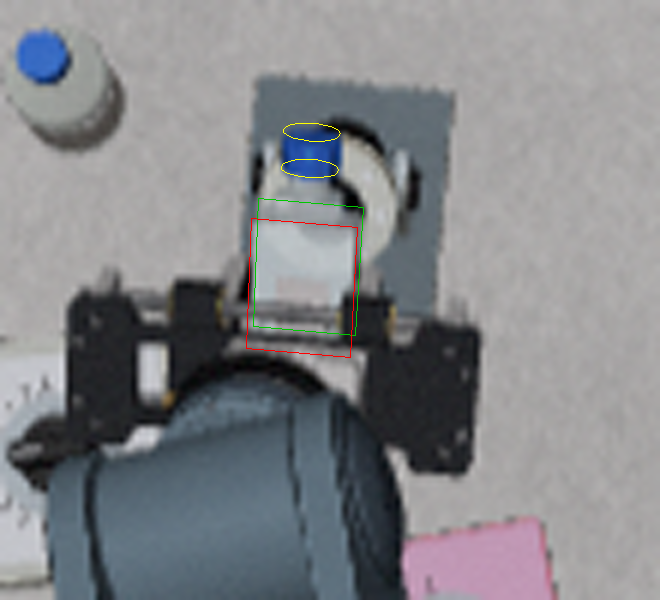

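Run:
```python
from kn import *
im=camera("top");overlay(im,(445.4,315,.095),1.5,"pics/dialend.png")
cv2.imwrite("pics/endfull.png",im)
```

```text
(no output)
```

View pics/dialend.png

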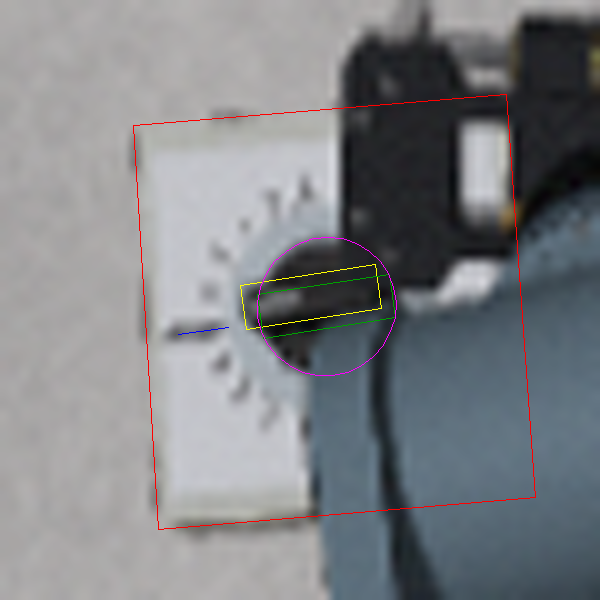

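View pics/endfull.png

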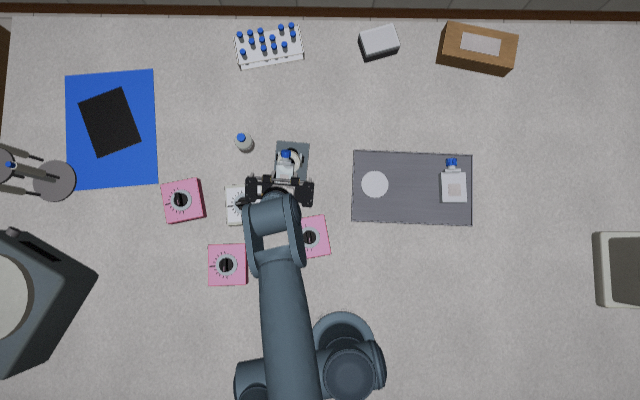

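The dial pointer is still at 1.5 rad (280,300). The dish (375,184), big flask (453,182) and bottle (244,142) are where they started, and the flask is held still at the view point. Handing in.

```bash
python3 -c "
from station import *
print(sign_off(), read_state()['clock'])"
```

```text
the job is handed in; nothing more can be done
the job is handed in; nothing more can be done
```

I set the dimmer to the long tick and held the small flask in front of the inspection camera. I handed in at about 19.5 s; sign-off gives no verdict, so what follows is from my own checks.

- **Dimmer:** I turned it clockwise by 1.2 rad. The tool angle puts it at about 1.495 rad. The last top view still shows the pointer on the long tick.
- **Flask position:** the middle is within about 1 mm of the view point by the arm's pose, corrected as described below. The grip gap is 49.7 mm, orientation error is about 0, and the arm was still.
- **Cap check:** seen in both cameras, the cap lies within about 3 mm of where that pose puts it.
- **Bystanders:** the big flask, dish and bottle look unmoved in the last top view.

**Disagreements:**
- **TCP offset:** the reported TCP lay about 35 mm beyond the fingertips seen in the pictures, along the tool axis. I worked from the pictures and corrected for it. The grasps and the final overlay agreed with that correction.
- **Network points:** some of the trained networks' flask points were 2–5 px off the pose, more than the blue-cap centroid at about 1 px. I relied on the centroid and the outline overlays.

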